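# Put the tablets away and bolt the medicine box

### The arm

A 7-joint arm with a two-finger parallel gripper is mounted at the origin on a cart in front of the work surface, level with it; the furniture and walls round the work are solid. World frame = base frame: x ahead of the robot, y to its left, z up, the work surface at z = 0. Lengths are in mm, angles in rad, forces in N, time in s.
With the tool pointing down it reaches from about 400 to 900 mm from the base axis. Payload 5.6 kg.
Tool frame: the origin (TCP) lies midway between the tips of the shut fingers; the grasp point (between the pads) lies 19 mm behind it; z points along the fingers, y is the line along which they close (so a half turn about z gives the same grasp; the last joint's range is limited). The gripper opens to 92 mm and grips with 3 to 60 N. Pads are 20 mm wide; open, the fingers measure 128 mm over their backs; the gripper's body (75 mm by 189 mm) begins 69 mm behind the grasp point.
Start: joints at [-1.338, 0.468, -0.012, 1.603, 0.006, 1.071, -0.056], TCP at [177.047, 625.43, 214.592] pointing down, gripper open.
Joint ranges: [-2.53, 2.53], [-0.31, 2.02], [-1.57, 1.55], [0.28, 2.44], [-1.29, 4.43], [0.15, 1.84], [-2.92, 2.92]. Speed limits (rad/s): [2.57, 2.57, 3.14, 3.14, 3.14, 3.14, 3.14].

### API

Orientations are given as a rotation vector (axis times angle).
In Python, from cell import observe, get_image, close_job gives the robot as it stands.
- The arm moves only by the tool step_arm, never from a script. Its argument "moves" is one flat list of numbers, 7 for each row, row after row: the closure, from 0 (fully open) to 1 (shut), then the shift along the tool's x, y, z in cm, then the turn, a rotation vector about the tool's x, y, z in rad. In form: [jaw, tx, ty, tz, wx, wy, wz, jaw, tx, ty, tz, wx, wy, wz, ...]. A call has exactly 5 rows; each row shifts and turns the commanded pose from where the row before left it, along the tool's axes as they then stand; what a row does not reach is not made up. A row lasts 1/8 s, in which the tool goes at most 62.5 mm and 10.7 degrees, less where a joint would pass 70% of its speed; a pose out of reach is approached as far as the arm can. A call is refused whole if a number of a shift passes 6.25 or a number of a turn 0.188, either way. A call with a gripper value outside its range is refused whole. The fingers move at their own pace and stop on an object; "grip_force" is the grip in N (left out, the last holds). Time passes only in rows, so rows that do not move let the fingers close, or fill a call up. It gives the time, the measured TCP pose, the force, the opening and the grip force at its end, in the units of the state.
- observe(): the state, without advancing time (a new reading comes with each control period).
- get_image(name): name is "scene" or "top" or "wrist"; returns a dict with "color" (480x640x3 uint8, red, green, blue), "intrinsics" (3x3 intrinsics, pixels), "dist" ([k1, k2, p1, p2, k3] as OpenCV has them; the pictures are not rectified), "R" (3x3) and "t" (3): a world point X has camera coordinates R X + t. Camera axes: x right, y down, z forward; pixel columns grow to the right and rows downward; lengths in mm; the calibration is good to about 2 mm. A picture is of the moment at which its call begins. There is no depth.
- close_job(): hands the job in; it is judged then, once.
The state is a dict: "time_s": time; "qpos": joint angles; "qvel": joint speeds; "effort": joint torques, N m; "position": TCP position; "orientation": TCP orientation; "contact_force": force on the tool from outside, world axes, zero at the start; "moment": the same for the moment, N m; "width": opening from 0.0 (shut) to 1.0 (fully open); "grasp_force": force on a finger pad.
Only numpy, scipy, OpenCV 4.12 (cv2) and the standard library are available. Lean on these libraries where they do the work, as an engineer would, in place of code of your own. Each camera call takes 0.05 s, during which the arm holds its last target. There are 200 camera calls.

### The job

Put the tablets away safe from the children: stand the brown tablet bottle with the green cap upright in the round cup inside the white medicine box, then shut the lid flush and lock it, sliding the bolt on the lid fully home through its keeper and turning its knob down flat into the notch. If the bolt sticks out it must be drawn back before the lid can shut; leave the jars, carton and mug round it standing where they are.

Things in the scene. Friction and masses are not known exactly. Their poses are not given: they have to be found in the camera images.
- tablet_bottle: brown tablet bottle with ribbed green cap, round, 48 mm across, 80 mm tall (cap is the top 17 mm, 46 mm across), about 0.085 kg, standing loose on the worktop among jars. Origin: centre of its underside.
- medicine_box: white wooden box, fixed, 224 (own x) x 226 (own y) x 112 mm tall, walls 12 mm, green cross on its own -x side. Origin: centre of its underside. Lid hinged along its +y side. The front rail along its -y side (own y -113 to -79 mm, top z 112 mm) carries the keeper. Mouth: x -100 to 100, y -79 to 99 mm; side walls 100 mm tall, inner floor z 10 mm.
- lid_hinge (a point): middle of the lid's hinge line, which runs along the box's own x; at own (0, 101, 114) mm of the box.
- cup_floor (a point): centre of the inner floor of the grey round bottle cup, fixed beside the sachets (order along own x varies) on the box's floor: inner diameter 60 mm, outer 66 mm, rim 13 mm above this point. The bottle stands in it.
- sachet_red: red foil sachet, 48 x 68 x 10 mm, lying in the box; stays there. Origin: centre of its underside.
- sachet_blue: blue foil sachet, 48 x 68 x 10 mm, lying in the box; stays there. Origin: centre of its underside.
- box_lid (a joint): lid angle, rad: 0 shut (top flush with the front rail), grows as it opens upward, 1.57 upright; starts past upright, leaning out over the +y side. Lid 222 mm wide, 12 mm thick, free edge 177 mm from the hinge line, outer face 2 mm below the hinge line when shut. Stiff hinge (0.34 N m): it stays where it is left and must be led down all the way.
- bolt (a joint): travel of the steel barrel bolt on the lid's outer face, m: 0 drawn back, 0.033 fully home. Slides (about 2 N) along the lid's middle towards its free edge (box's own -y when shut), axis 11 mm above the lid's top. If more than about 10 mm out, it lands on the keeper and the lid cannot shut.
- bolt_knob (a joint): angle of the bolt's knob about the bolt's axis, rad: 0 square off the lid (up when shut), 1.57 turned down flat to the box's own -x side. A notched wall beside the bolt stops it at about 0.9 rad, except with the bolt fully home (or fully back), where its 6 mm stalk drops into a 10 mm notch. Stays where it is left.
- knob_ball (a point): centre of the steel ball, 16 mm across, at the end of the knob's stalk, 32 mm from the bolt's axis. When the lid is shut and the knob stands up it is 43 mm above the lid's top. It can be pinched along the bolt's direction and swung down in the same grasp.
- bolt_tip (a point): centre of the end face of the bolt rod, 10 mm across.
- keeper_mouth (a point): the middle of the keeper's mouth on the lid's side: a steel staple 26 mm wide, 12 mm long, 23 mm tall on the front rail, opening 16 mm wide, 20 mm tall. The lid's edge is 10 mm from it; the bolt passes through it along the box's own -y.
- spice_jar_a: spice jar with orange picture and dark cap, 44 mm across, 105 mm tall, loose, standing; bystander. Origin: centre of its underside.
- spice_jar_b: spice jar with green label and dark cap, 40 mm across, 105 mm tall, loose, standing; bystander. Origin: centre of its underside.
- salt_shaker: glass salt shaker with grey top, 44 mm across, 90 mm tall, loose, standing; bystander. Origin: centre of its underside.
- yellow_carton: yellow cocoa carton, 58 mm (own x) by 88 mm (own y) by 178 mm tall, loose, standing between box and jars; bystander. Origin: centre of its underside.
- mug_floral: white mug with green flowers, 88 x 116 x 90 mm, loose, behind the jars; bystander. Origin: on its underside.
Not all that is in view belongs to the job. Leave any blue, purple or yellow look-alike of the tablet_bottle alone.

How it is judged:
By the outcome, as a careful person would: the job done as asked, in the order asked, and still so for the second after the job is handed in, with the robot touching nothing.
It also fails if it takes over 72 s, if anything falls off the work surface, if the arm or the gripper's body presses on something with over 40 N, if the wrist force passes 120 N, or if a joint passes its speed limit or range.

## Working session

There is one attempt and no reset: what is moved stays moved. The work goes in short steps, Python scripts to look and compute and a tool call to move; the robot and the scene stay as the last step left them, time stands still between calls to the robot, and variables do not carry over. Pictures are saved under pics/ and viewed, at most 10 in all, crops included, and the job is handed in when it is done.

Besides the shell and the picture viewer there is one more tool, called after "Request:" as name(argument=value, ...) on one line, values as JSON. step_arm: Moves the arm, as the interface text tells. Its arguments: {"type":"object","properties":{"moves":{"type":"array"},"grip_force":{"type":"number"}},"required":["moves"]}

```bash
ls; mkdir -p pics; cat > h.py <<'E'
import numpy as np,cv2
from cell import observe,get_image
from scipy.spatial.transform import Rotation as Ro
np.set_printoptions(precision=3,suppress=True)
def save(n,f):
    g=get_image(n); cv2.imwrite(f'pics/{f}.png',g['color'][:,:,::-1]); np.save(f'pics/{f}.npy',g,allow_pickle=True); return g
def load(f): return np.load(f'pics/{f}.npy',allow_pickle=True).item()
def ray(g,uv):
    p=cv2.undistortPoints(np.array([[uv]],float),np.array(g['intrinsics']),np.array(g['dist'])).ravel()
    R=np.array(g['R']);t=np.array(g['t']); return -R.T@t, R.T@np.array([p[0],p[1],1])
def onz(g,uv,z):
    c,d=ray(g,uv); return c+d*(z-c[2])/d[2]
def tri(*gs):
    A=0;b=0
    for g,uv in gs:
        c,d=ray(g,uv); d=d/np.linalg.norm(d); P=np.eye(3)-np.outer(d,d); A=A+P;b=b+P@c
    return np.linalg.solve(A,b)
def proj(g,X):
    return cv2.projectPoints(np.array(X,float).reshape(-1,3),cv2.Rodrigues(np.array(g['R'],float))[0],np.array(g['t'],float),np.array(g['intrinsics'],float),np.array(g['dist'],float))[0].reshape(-1,2)
E
python3 - <<'E'
from h import *
for n in ['scene','top','wrist']:
    g=save(n,n+'0'); R=np.array(g['R']); print(n,-R.T@np.array(g['t']),R[2])
s=observe();print(s)
a=cv2.imread('pics/scene0.png');b=cv2.imread('pics/top0.png')
E
```

```text
pics
scene [  96.65  -206.434 1073.864] [ 0.399  0.204 -0.894]
top [422.289 -11.06  994.749] [ 0.124  0.032 -0.992]
wrist [112.484 643.818 383.961] [ 0.226 -0.065 -0.972]
{'time_s': 0.15, 'qpos': array([-1.338,  0.468, -0.012,  1.603,  0.006,  1.071, -0.056]), 'qvel': array([ 0.001, -0.002,  0.003, -0.003, -0.001, -0.001,  0.003]), 'effort': array([  0.001, -52.095,  -0.012, -24.398,  -0.057,   0.015,   0.   ]), 'position': array([176.935, 624.982, 213.868]), 'orientation': array([-0.432, -3.112,  0.002]), 'contact_force': array([-0.436,  0.196,  0.504]), 'moment': array([-0.015, -0.016, -0.012]), 'grasp_force': 0.0, 'width': 1.002694637597846}
```

View pics/scene0.png

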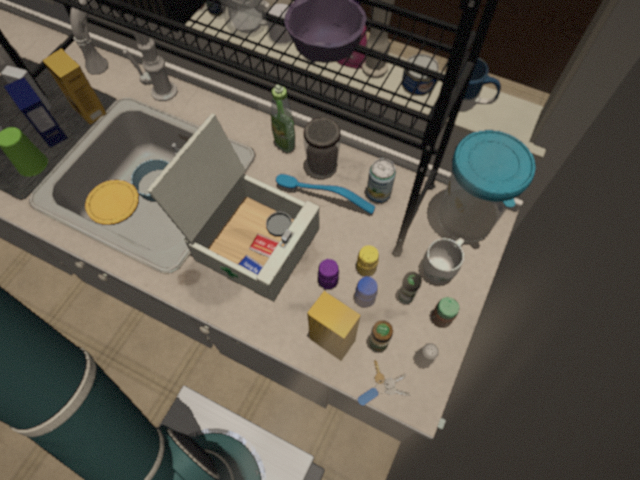

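View pics/top0.png

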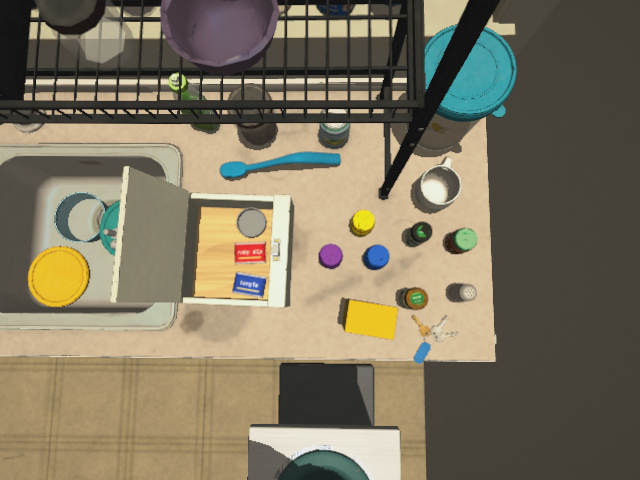

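The scene and top views show these candidates (top-view pixels):
- green cap (462,240)
- dark cap with green mark (419,233)
- brown/green jar (414,298)
- look-alikes: purple (331,256), blue (376,257), yellow (362,222)

The box is at (240,250), with its rail and keeper on the right. The lid leans left, over the sink. I'll check the choice in a close crop.

```bash
python3 - <<'E'
import cv2,numpy as np
a=cv2.imread('pics/scene0.png')[225:375,300:480];b=cv2.imread('pics/top0.png')[190:340,310:490]
c=cv2.imread('pics/scene0.png')[110:310,140:340]; d=cv2.imread('pics/top0.png')[160:320,100:310]
f=lambda x:cv2.resize(x,(400,300),interpolation=cv2.INTER_CUBIC)
cv2.imwrite('pics/crop1.png',np.vstack([np.hstack([f(a),f(b)]),np.hstack([f(c),f(d)])]))
E
```

```text
(no output)
```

View pics/crop1.png

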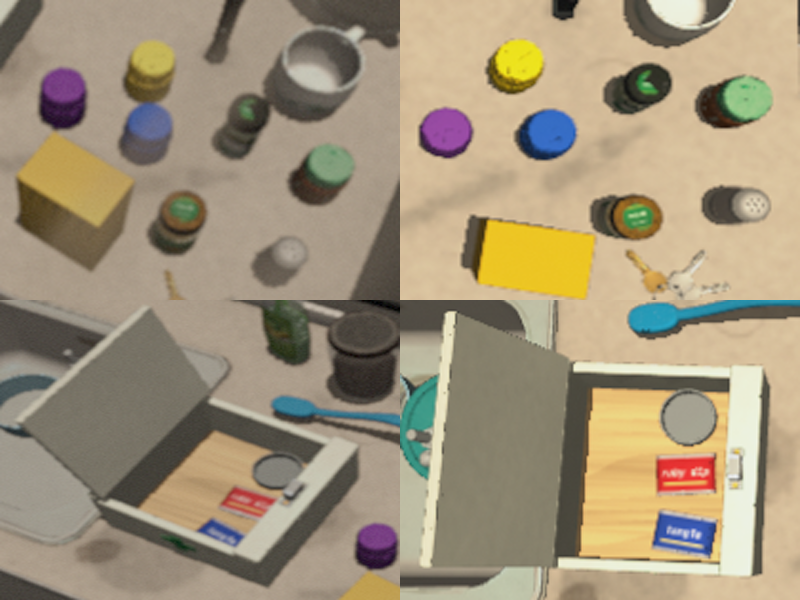

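The target is the bottle with the ribbed green cap and brown body, at top (462,240) and scene (446,311). The brown jar at (414,298) is only a picture jar. The cup is at top (251,222), and the rail corners are at about (291,196) and (287,307).

```bash
python3 - <<'E'
from h import *
T=load('top0');S=load('scene0')
def mask(g,lo,hi,box):
    x0,y0,x1,y1=box; h=cv2.cvtColor(g['color'],cv2.COLOR_RGB2HSV)[y0:y1,x0:x1]
    m=cv2.inRange(h,np.array(lo),np.array(hi)); n,l,st,c=cv2.connectedComponentsWithStats(m)
    i=1+np.argmax(st[1:,4]); cs=max(cv2.findContours((l==i).astype(np.uint8),0,1)[0],key=len)
    return c[i]+[x0,y0],st[i],np.array(cv2.minEnclosingCircle(cs)[0])+[x0,y0]
bt=mask(T,(45,60,90),(85,255,255),(440,215,490,265)); bs=mask(S,(45,50,70),(85,255,255),(425,285,470,330))
print(bt,bs)
print('cap on z80',onz(T,bt[0],80),onz(S,bs[2],78),'tri',tri((T,bt[0]),(S,bs[0])))
for n,uv in dict(rTR=(291,196.3),rBR=(287.4,306.7),rTL=(274.8,195.2),rBL=(272.2,305)).items(): print(n,onz(T,uv,112))
cup=mask(T,(0,0,90),(179,30,175),(232,202,272,244)); print(cup,onz(T,cup[2],26))
print('lid',tri((T,(124.7,168)),(S,(215,115))),tri((T,(115.7,302.4)),(S,(152.5,170))))
print('keeper',onz(T,(276,248),134))
for n,uv,z in [('purple',(331,256),80),('blue',(376,257),80),('yel',(362,222),80),('jb',(419,233),105),('ja',(414,298),105),('salt',(464,292),90),('c1',(347,300),178),('c2',(397,306),178),('c3',(394,339),178),('c4',(345,333),178),('mug',(438,187),90)]: print(n,onz(T,uv,z))
E
```

```text
(array([465.669, 238.746]), array([ 15,  13,  22,  23, 378], dtype=int32), array([465.433, 238.846])) (array([448.027, 307.215]), array([ 13,  12,  21,  21, 330], dtype=int32), array([447.869, 307.325]))
cap on z80 [ 542.203 -286.769   80.   ] [ 539.067 -284.379   78.   ] tri [ 541.575 -286.264   76.186]
rTR [622.594  65.598 112.   ]
rBR [403.914  69.574 112.   ]
rTL [624.83  98.16 112.  ]
rBL [406.961  99.232 112.   ]
(array([256.647, 224.729]), array([15, 14, 19, 17, 85], dtype=int32), array([255.758, 224.242])) [579.807 149.346  26.   ]
lid [631.288 321.702 284.472] [412.625 282.026 381.501]
keeper [516.02   91.235 134.   ]
purple [505.959 -14.87   80.   ]
blue [ 504.33  -106.013   80.   ]
yel [576.148 -78.142  80.   ]
jb [ 550.102 -188.524  105.   ]
ja [ 422.506 -176.121  105.   ]
salt [ 435.053 -276.86    90.   ]
c1 [418.001 -43.323 178.   ]
c2 [ 408.108 -132.221  178.   ]
c3 [ 350.417 -126.011  178.   ]
c4 [359.918 -39.66  178.   ]
mug [ 646.809 -231.773   90.   ]
```

```bash
cat >> h.py <<'E'
def head(deg,tilt=None):
    # tool down, tool y along heading deg in world; tilt: extra world rotvec
    a=np.radians(deg); y=np.array([np.cos(a),np.sin(a),0]); z=np.array([0,0,-1.]); R=np.column_stack([np.cross(y,z),y,z])
    return R if tilt is None else Ro.from_rotvec(tilt).as_matrix()@R
def plan(wps,start=None):
    if start is None:
        s=observe(); p=np.array(s['position']); R=Ro.from_rotvec(s['orientation']).as_matrix()
    else: p,R=start
    for q,Rt,n in wps:
        q=np.array(q,float); w=Ro.from_matrix(R.T@Rt).as_rotvec()
        if n is None: n=int(np.ceil(max(np.linalg.norm(q-p)/60,np.linalg.norm(w)/0.18,1)))
        for i in range(n):
            d=R.T@((q-p)/n)/10; print(np.round(d,2),np.round(w/n,3)); R=R@Ro.from_rotvec(w/n).as_matrix(); p=p+(q-p)/n if 0 else p
        # straight line: equal world increments
        p=q
        print('--',q,n)
E
python3 - <<'E'
from h import *
H=head(89.5)
s=observe()
R0=Ro.from_rotvec(s['orientation']).as_matrix();print(R0)
plan([((250,600,340),R0,3),((400,480,370),H,4),((560,250,370),H,5),((590,-50,330),H,5),((542,-286,180),H,5)])
E
```

```text
[[-0.962  0.272 -0.   ]
 [ 0.272  0.962 -0.001]
 [-0.    -0.001 -1.   ]]
[-2.57 -0.14 -4.2 ] [0. 0. 0.]
[-2.57 -0.14 -4.2 ] [0. 0. 0.]
[-2.57 -0.14 -4.2 ] [0. 0. 0.]
-- [250. 600. 340.] 3
[-4.43 -1.87 -0.75] [-0.    -0.    -0.067]
[-4.29 -2.16 -0.75] [-0.    -0.    -0.067]
[-4.14 -2.44 -0.75] [-0.    -0.    -0.067]
[-3.97 -2.71 -0.75] [-0.    -0.    -0.067]
-- [400. 480. 370.] 4
[-3.24 -4.57  0.  ] [-0.  0. -0.]
[-3.24 -4.57  0.  ] [-0.  0. -0.]
[-3.24 -4.57  0.  ] [-0.  0. -0.]
[-3.24 -4.57  0.  ] [-0.  0. -0.]
[-3.24 -4.57 -0.  ] [-0.  0. -0.]
-- [560. 250. 370.] 5
[-0.65 -5.99  0.8 ] [ 0. -0.  0.]
[-0.65 -5.99  0.8 ] [ 0. -0.  0.]
[-0.65 -5.99  0.8 ] [ 0. -0.  0.]
[-0.65 -5.99  0.8 ] [ 0. -0.  0.]
[-0.65 -5.99  0.8 ] [ 0. -0.  0.]
-- [590. -50. 330.] 5
[ 0.92 -4.73  3.  ] [ 0. -0.  0.]
[ 0.92 -4.73  3.  ] [ 0. -0.  0.]
[ 0.92 -4.73  3.  ] [ 0. -0.  0.]
[ 0.92 -4.73  3.  ] [ 0. -0.  0.]
[ 0.92 -4.73  3.  ] [ 0. -0.  0.]
-- [ 542. -286.  180.] 5
```

```bash
python3 - <<'E'
from h import *
T=load('top0');S=load('scene0')
print(tri((T,(384,193)),(S,(401,250))), onz(T,(384,193),0))
# leg/shelf points
for z in (300,400,500): print(z,proj(T,[650,-110,z]),proj(S,[650,-110,z]))
print('shelf',[onz(T,(200,118),z).round() for z in (300,400,500)],[onz(S,(300,120),z).round() for z in (300,400,500)])
E
```

```text
[ 653.832 -134.077   13.986] [ 655.552 -133.532    0.   ]
300 [[392.063 152.867]] [[408.368 179.977]]
400 [[402.277 129.486]] [[417.313 146.732]]
500 [[416.452  97.05 ]] [[428.358 105.65 ]]
shelf [array([709., 199., 300.]), array([668., 168., 400.]), array([626., 138., 500.])] [array([688., 145., 300.]), array([612., 100., 400.]), array([535.,  54., 500.])]
```

Request:
step_arm(moves=[0.2, -2.57, -0.14, -4.2, 0, 0, 0, 0.2, -2.57, -0.14, -4.2, 0, 0, 0, 0.2, -2.57, -0.14, -4.2, 0, 0, 0, 0.2, -4.43, -1.87, -0.75, 0, 0, -0.067, 0.2, -4.29, -2.16, -0.75, 0, 0, -0.067])

```text
time_s: 0.78
position: [326.0, 539.5, 356.0]
orientation: [0.218, 3.134, 0.0]
contact_force: [0.6, 1.1, -1.0]
width: 0.798
grasp_force: 0.0
```

Request:
step_arm(moves=[0.2, -4.14, -2.44, -0.75, 0, 0, -0.067, 0.2, -3.97, -2.71, -0.75, 0, 0, -0.067, 0.2, 0, 0, 0, 0, 0, 0, 0.2, 0, 0, 0, 0, 0, 0, 0.2, 0, 0, 0, 0, 0, 0])

```text
time_s: 1.4
position: [398.6, 481.4, 370.1]
orientation: [-0.008, -3.141, 0.0]
contact_force: [0.5, 0.3, 0.4]
width: 0.801
grasp_force: 0.0
```

```bash
python3 - <<'E'
from h import *
g=save('wrist','wrist1'); R=np.array(g['R']); print(-R.T@np.array(g['t']),R[2],g['intrinsics'])
plan([((540,250,370),head(89.5),5),((550,-40,330),head(89.5),5),((542,-286,180),head(89.5),5)])
E
```

```text
[331.794 482.493 540.412] [ 0.234 -0.001 -0.972] [[388.737   0.    313.951]
 [  0.    388.737 235.671]
 [  0.      0.      1.   ]]
[-2.85 -4.61  0.  ] [-0.    -0.     0.001]
[-2.85 -4.61  0.  ] [-0.    -0.     0.001]
[-2.86 -4.61  0.  ] [-0.    -0.     0.001]
[-2.86 -4.61  0.  ] [-0.    -0.     0.001]
[-2.86 -4.6   0.  ] [-0.    -0.     0.001]
-- [540. 250. 370.] 5
[-0.25 -5.8   0.8 ] [-0. -0. -0.]
[-0.25 -5.8   0.8 ] [-0. -0. -0.]
[-0.25 -5.8   0.8 ] [-0. -0. -0.]
[-0.25 -5.8   0.8 ] [-0. -0. -0.]
[-0.25 -5.8   0.8 ] [-0. -0. -0.]
-- [550. -40. 330.] 5
[ 0.12 -4.92  3.  ] [ 0. -0. -0.]
[ 0.12 -4.92  3.  ] [ 0. -0. -0.]
[ 0.12 -4.92  3.  ] [ 0. -0. -0.]
[ 0.12 -4.92  3.  ] [ 0. -0. -0.]
[ 0.12 -4.92  3.  ] [ 0. -0. -0.]
-- [ 542. -286.  180.] 5
```

View pics/wrist1.png

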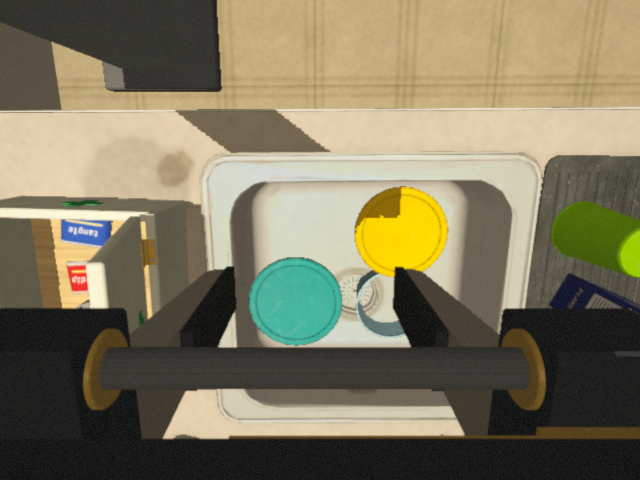

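The wrist view shows the lid edge-on at left (100,290), with the bolt not visible yet. I'm going on to the bottle and taking pictures on the way.

Request:
step_arm(moves=[0.2, -2.85, -4.61, 0, 0, 0, 0, 0.2, -2.85, -4.61, 0, 0, 0, 0, 0.2, -2.86, -4.61, 0, 0, 0, 0, 0.2, -2.86, -4.61, 0, 0, 0, 0, 0.2, -2.86, -4.6, 0, 0, 0, 0])

```text
time_s: 2.08
position: [541.3, 248.4, 370.6]
orientation: [0.009, 3.142, 0.0]
contact_force: [0.4, -0.1, 0.8]
width: 0.802
grasp_force: 0.0
```

Request:
step_arm(moves=[0.2, -0.25, -5.8, 0.8, 0, 0, 0, 0.2, -0.25, -5.8, 0.8, 0, 0, 0, 0.2, -0.25, -5.8, 0.8, 0, 0, 0, 0.2, -0.25, -5.8, 0.8, 0, 0, 0, 0.2, -0.25, -5.8, 0.8, 0, 0, 0])

```text
time_s: 2.7
position: [551.3, -41.8, 330.4]
orientation: [0.009, 3.141, 0.001]
contact_force: [0.7, 0.6, -0.1]
width: 0.802
grasp_force: 0.0
```

Request:
step_arm(moves=[0.2, 0.12, -4.92, 3, 0, 0, 0, 0.2, 0.12, -4.92, 3, 0, 0, 0, 0.2, 0.12, -4.92, 3, 0, 0, 0, 0.2, 0.12, -4.92, 3, 0, 0, 0, 0.2, 0.12, -4.92, 3, 0, 0, 0])

```text
time_s: 3.32
position: [544.1, -287.3, 179.5]
orientation: [0.009, 3.141, 0.001]
contact_force: [0.6, -0.3, 0.4]
width: 0.802
grasp_force: 0.0
```

```bash
python3 - <<'E'
from h import *
g=save('wrist','wrist2'); s=observe(); print(s['position'],s['orientation'])
print(proj(g,[[541.5,-286.3,80],[541.5,-286.3,0]]))
h=cv2.cvtColor(g['color'],cv2.COLOR_RGB2HSV); m=cv2.inRange(h,np.array((45,50,50)),np.array((85,255,255)))
n,l,st,c=cv2.connectedComponentsWithStats(m)
for i in range(1,n):
    if st[i,4]>100: print(st[i],c[i],onz(g,c[i],80))
E
```

```text
[ 541.819 -288.783  175.917] [-0.013 -3.136 -0.006]
[[314.186 234.389]
 [314.048 214.045]]
[ 476   18   46   43 1357] [498.786  39.049] [ 414.632 -168.168   80.   ]
[420  40  19  27 188] [429.367  54.149] [ 423.188 -211.71    80.   ]
[ 283  199   64   64 3188] [314.666 230.79 ] [ 538.868 -285.942   80.   ]
[449 247  27  26 379] [463.966 257.332] [ 559.293 -178.007   80.   ]
```

View pics/wrist2.png

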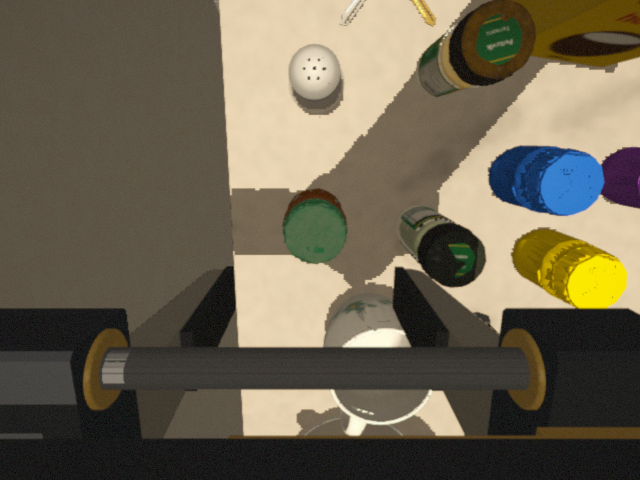

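The wrist view shows the green-capped brown bottle at (314,231), between the fingers, with jar b at (450,255) clear of the right finger. I'll average a few state readings to size the noise before going down.

```bash
python3 - <<'E'
from h import *
for i in range(4):
    get_image('top'); s=observe(); print(s['position'],s['orientation'])
H=head(89.5)
plan([((541,-286.3,33),H,5)])
E
```

```text
[ 541.994 -287.675  177.18 ] [-0.015 -3.136 -0.004]
[ 542.798 -287.016  178.578] [-0.014 -3.138 -0.002]
[ 543.47  -286.634  179.715] [-0.012 -3.14  -0.001]
[ 543.972 -286.35   180.53 ] [-0.01  -3.141 -0.   ]
[0.06 0.   2.95] [ 0. -0.  0.]
[0.06 0.   2.95] [ 0. -0.  0.]
[0.06 0.   2.95] [ 0. -0.  0.]
[0.06 0.   2.95] [ 0. -0.  0.]
[0.06 0.   2.95] [ 0. -0.  0.]
-- [ 541.  -286.3   33. ] 5
```

Request:
step_arm(moves=[0.2, 0.06, 0, 3.7, 0, 0, 0, 0.2, 0.06, 0, 3.7, 0, 0, 0, 0.2, 0.06, 0, 3.7, 0, 0, 0, 0.2, 0.06, 0, 3.6, 0, 0, 0, 0.2, 0.06, 0, 0, 0, 0, 0], grip_force=20)

```text
time_s: 4.2
position: [539.6, -285.2, 32.2]
orientation: [-0.009, -3.138, -0.003]
contact_force: [0.1, 0.9, 0.5]
width: 0.798
grasp_force: 0.0
```

Request:
step_arm(moves=[0.3, 0, 0, 0, 0, 0, 0, 0.4, 0, 0, 0, 0, 0, 0, 0.5, 0, 0, 0, 0, 0, 0, 0.6, 0, 0, 0, 0, 0, 0, 0.6, 0, 0, 0, 0, 0, 0])

```text
time_s: 4.82
position: [541.3, -287.4, 34.9]
orientation: [0.012, 3.14, -0.0]
contact_force: [-1.3, 1.2, 6.9]
width: 0.498
grasp_force: 20.0
```

Request:
step_arm(moves=[0.6, 0, 0, -2, 0, 0, 0, 0.6, 0, 0, -4, 0, 0, 0, 0.6, 0, 0, -6, 0, 0, 0, 0.6, 0, 0, -6, 0, 0, 0, 0.6, 0, 3, -4, 0, 0, 0])

```text
time_s: 5.45
position: [540.4, -260.1, 258.0]
orientation: [0.02, 3.137, -0.005]
contact_force: [0.8, -0.0, -0.9]
width: 0.5
grasp_force: 20.0
```

Request:
step_arm(moves=[0.6, 0, 5.5, 0, 0, 0, 0, 0.6, 0, 5.5, 0, 0, 0, 0, 0.6, 0, 5.5, 0, 0, 0, 0, 0.6, 0, 5.5, 0, 0, 0, 0, 0.6, 0, 4, 0, 0, 0, 0])

```text
time_s: 6.08
position: [542.3, 5.2, 254.7]
orientation: [0.01, 3.141, 0.001]
contact_force: [0.5, -0.1, -0.5]
width: 0.497
grasp_force: 20.0
```

Request:
step_arm(moves=[0.6, 0, 0, 0, 0, 0, 0, 0.6, 0, 0, 0, 0, 0, 0, 0.6, 0, 0, 0, 0, 0, 0, 0.6, 0, 0, 0, 0, 0, 0, 0.6, 0, 0, 0, 0, 0, 0])

```text
time_s: 6.7
position: [542.7, 2.1, 253.6]
orientation: [-0.014, -3.141, 0.0]
contact_force: [0.5, -0.7, -0.5]
width: 0.5
grasp_force: 20.0
```

```bash
python3 - <<'E'
from h import *
g=save('wrist','wrist3'); s=observe(); print(s['position'],s['orientation'],s['width'],s['grasp_force'])
t=save('top','top3')
cv2.imwrite('pics/c3.png',np.hstack([g['color'][:,:,::-1][100:480,240:640],cv2.resize(t['color'][:,:,::-1][180:320,170:310],(380,380),interpolation=cv2.INTER_CUBIC)]))
E
```

```text
[542.733   2.254 253.561] [-0.014 -3.141  0.   ] 0.496278851256222 19.999828456202522
```

View pics/c3.png

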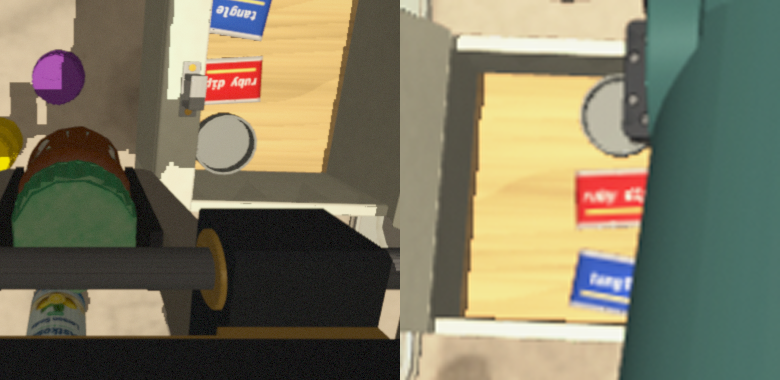

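```bash
python3 - <<'E'
from h import *
g=load('wrist3');T=load('top0')
for z in (13,20,26): print(z,onz(g,(466,243.5),z),onz(T,(251.7,222.1),z))
print('tri',tri((g,(466,243.5)),(T,(251.7,222.1))))
# diameter check
print(np.linalg.norm(onz(g,(435,243),24)-onz(g,(497,243),24)),np.linalg.norm(onz(T,(236.5,222),24)-onz(T,(267,222),24)))
# rail edges wrist at z112 : crop rail right edge
for uv in [(440,250),(448,102),(405,250),(415,102)]: print('rail',uv,onz(g,uv,112))
print('sidewall top inner/outer z100',onz(g,(540,301),100),onz(g,(540,309),100), onz(T,(240,195),100))
print('keeper',onz(g,(432,184),134))
# expected bottle outline
a=np.linspace(0,6.28,60)
for z,r in ((47,23),(-33,24)):
    P=proj(g,np.c_[541+r*np.cos(a),2.3+r*np.sin(a),253.5+z+0*a]); print(P.min(0),P.max(0))
h=cv2.cvtColor(g['color'],cv2.COLOR_RGB2HSV)
m=cv2.inRange(h,np.array((45,40,30)),np.array((85,255,255)));m[:, :200]=0;m[:,420:]=0
n,l,st,c=cv2.connectedComponentsWithStats(m); print(st[1+np.argmax(st[1:,4])])
m=cv2.inRange(h,np.array((0,100,30)),np.array((14,255,150)));m[:, :200]=0;m[:,420:]=0;m[:200]=0
n,l,st,c=cv2.connectedComponentsWithStats(m); print(st[1+np.argmax(st[1:,4])])
E
```

```text
13 [585.589 168.602  13.   ] [586.704 160.637  13.   ]
20 [583.717 165.787  20.   ] [585.532 159.413  20.   ]
26 [582.113 163.375  26.   ] [584.527 158.364  26.   ]
tri [580.055 156.544  41.058]
65.85693762571307 67.09729964729806
rail (440, 250) [564.5   107.612 112.   ]
rail (448, 102) [447.462 105.935 112.   ]
rail (405, 250) [564.204  78.478 112.   ]
rail (415, 102) [447.198  80.809 112.   ]
sidewall top inner/outer z100 [616.116 203.963 100.   ] [623.824 204.933 100.   ] [627.963 170.702 100.   ]
keeper [507.231  90.946 134.   ]
[246.326 271.932] [378.704 392.754]
[269.138 221.294] [356.787 304.964]
[ 251  260  127   89 9198]
[ 258  226  113   67 2544]
```

The wrist and top views differ by about 5 mm on the cup: wrist (582,163), top (584,158). I'll hover over it and refine with a wrist view.

Request:
step_arm(moves=[0.6, -1, 4, 0, 0, 0, 0, 0.6, -1, 4, 0, 0, 0, 0, 0.6, -1, 4, 1, 0, 0, 0, 0.6, -1, 3.7, 3, 0, 0, 0, 0.6, 0, 0, 3, 0, 0, 0])

```text
time_s: 7.42
position: [584.1, 163.8, 182.5]
orientation: [0.004, 3.141, 0.003]
contact_force: [-0.1, -1.0, -0.1]
width: 0.498
grasp_force: 20.0
```

Request:
step_arm(moves=[0.6, 0, 0, 0, 0, 0, 0, 0.6, 0, 0, 0, 0, 0, 0, 0.6, 0, 0, 0, 0, 0, 0, 0.6, 0, 0, 0, 0, 0, 0, 0.6, 0, 0, 0, 0, 0, 0])

```text
time_s: 8.05
position: [584.2, 159.4, 184.2]
orientation: [0.013, 3.141, 0.001]
contact_force: [-0.2, 0.6, -0.3]
width: 0.498
grasp_force: 20.0
```

```bash
python3 - <<'E'
from h import *
g=save('wrist','wrist4'); s=observe(); print(s['position'],s['orientation'])
p=s['position']
print('under tool: rim/floor',proj(g,[[p[0],p[1],26],[p[0],p[1],13]]), 'cup est',proj(g,[[583,159,26]]))
cv2.imwrite('pics/c4.png',cv2.resize(g['color'][:,:,::-1][60:360,160:560],(800,600)))
E
```

```text
[584.146 159.434 184.063] [0.013 3.141 0.001]
under tool: rim/floor [[312.978 221.364]
 [312.998 218.453]] cup est [[312.461 220.064]]
```

View pics/c4.png

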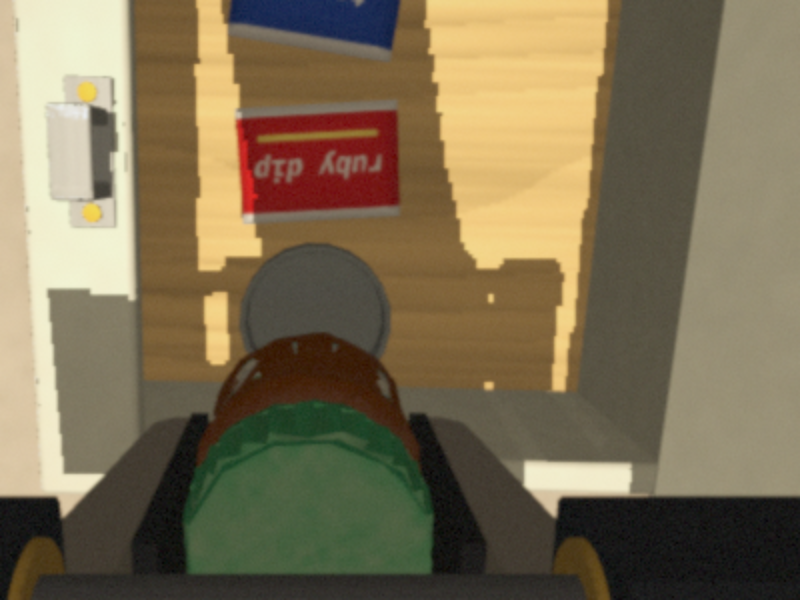

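The cup circle is centred at about (317.5,218.5), against (313,221) straight under the tool, so the tool needs +4 mm y and −2 mm x. The keeper is at about (196,135). Lowering now.

Request:
step_arm(moves=[0.6, 0.1, 0.35, 2, 0, 0, 0, 0.6, 0.1, 0, 3, 0, 0, 0, 0.6, 0, 0, 3, 0, 0, 0, 0.6, 0, 0, 2.5, 0, 0, 0, 0.6, 0, 0, 0, 0, 0, 0])

```text
time_s: 8.72
position: [580.6, 162.6, 76.9]
orientation: [-0.012, -3.138, 0.002]
contact_force: [0.3, -0.2, -1.1]
width: 0.5
grasp_force: 20.0
```

```bash
python3 - <<'E'
from h import *
g=load('wrist4')
f=lambda x,y:(160+x/2,60+y/2)
print('keeper top',onz(g,f(70,150),134))
for a in [(131,30),(141,370),(20,30),(45,480)]: print('rail',onz(g,f(*a),112))
print('far wall inner top z100 (lid hinge side)',onz(g,f(715,100),100),onz(g,f(655,480),100))
print('lid? ');
g=save('wrist','wrist5'); s=observe(); print(s['position'],s['orientation'],s['contact_force'])
p=s['position']; print(proj(g,[[p[0],p[1],26],[p[0]-33,p[1],26],[p[0],p[1]-33,26],[p[0],p[1]+33,26]]))
im=cv2.cvtColor(g['color'],cv2.COLOR_RGB2HSV)
for r in (150,165,180,195,205): print(r,[tuple(x) for x in im[r,240:400:6]])
E
```

```text
keeper top [513.169  95.552 134.   ]
rail [479.122 109.595 112.   ]
rail [581.64  106.355 112.   ]
rail [478.85   77.283 112.   ]
rail [619.349  72.037 112.   ]
far wall inner top z100 (lid hinge side) [499.338 288.034 100.   ] [626.457 281.575 100.   ]
lid? 
[581.714 162.8    78.317] [-0.012 -3.14   0.001] [ 0.049 -0.684 -1.166]
[[313.267 259.963]
 [312.735 204.913]
 [257.747 260.422]
 [368.833 259.506]]
150 [(np.uint8(20), np.uint8(128), np.uint8(213)), (np.uint8(19), np.uint8(129), np.uint8(214)), (np.uint8(19), np.uint8(131), np.uint8(205)), (np.uint8(14), np.uint8(160), np.uint8(180)), (np.uint8(1), np.uint8(210), np.uint8(194)), (np.uint8(3), np.uint8(180), np.uint8(167)), (np.uint8(4), np.uint8(139), np.uint8(110)), (np.uint8(1), np.uint8(183), np.uint8(107)), (np.uint8(5), np.uint8(142), np.uint8(113)), (np.uint8(6), np.uint8(132), np.uint8(114)), (np.uint8(4), np.uint8(138), np.uint8(113)), (np.uint8(179), np.uint8(229), np.uint8(107)), (np.uint8(179), np.uint8(221), np.uint8(105)), (np.uint8(5), np.uint8(152), np.uint8(111)), (np.uint8(15), np.uint8(64), np.uint8(124)), (np
[... 4790 characters left out ...]
.uint8(93)), (np.uint8(17), np.uint8(116), np.uint8(90)), (np.uint8(16), np.uint8(122), np.uint8(90)), (np.uint8(17), np.uint8(135), np.uint8(108)), (np.uint8(17), np.uint8(136), np.uint8(114)), (np.uint8(18), np.uint8(145), np.uint8(114)), (np.uint8(17), np.uint8(145), np.uint8(114)), (np.uint8(18), np.uint8(150), np.uint8(114)), (np.uint8(18), np.uint8(153), np.uint8(112)), (np.uint8(18), np.uint8(152), np.uint8(111)), (np.uint8(18), np.uint8(135), np.uint8(113)), (np.uint8(18), np.uint8(137), np.uint8(112)), (np.uint8(18), np.uint8(149), np.uint8(111)), (np.uint8(17), np.uint8(143), np.uint8(114)), (np.uint8(19), np.uint8(147), np.uint8(111)), (np.uint8(18), np.uint8(152), np.uint8(111))]
```

The cup's front rim is at row 205, centred at column 312, just where a centred tool predicts it, so I'm inserting.

Request:
step_arm(moves=[0.6, 0, 0, 1.3, 0, 0, 0, 0.6, 0, 0, 1, 0, 0, 0, 0.6, 0, 0, 0.3, 0, 0, 0, 0.6, 0, 0, 0.2, 0, 0, 0, 0.6, 0, 0, 0, 0, 0, 0])

```text
time_s: 9.4
position: [582.1, 163.0, 50.7]
orientation: [0.012, 3.141, 0.0]
contact_force: [-0.0, 1.0, 1.2]
width: 0.496
grasp_force: 20.0
```

Request:
step_arm(moves=[0.6, 0, 0, 0.2, 0, 0, 0, 0.6, 0, 0, 0, 0, 0, 0, 0.6, 0, 0, 0.2, 0, 0, 0, 0.6, 0, 0, 0, 0, 0, 0, 0.6, 0, 0, 0, 0, 0, 0])

```text
time_s: 10.02
position: [582.4, 163.1, 47.8]
orientation: [0.012, 3.141, 0.001]
contact_force: [-1.8, -0.2, 7.8]
width: 0.499
grasp_force: 20.0
```

Request:
step_arm(moves=[0.46, 0, 0, 0, 0, 0, 0, 0.4, 0, 0, 0, 0, 0, 0, 0.36, 0, 0, 0, 0, 0, 0, 0.36, 0, 0, -0.5, 0, 0, 0, 0.36, 0, 0, -1.5, 0, 0, 0])

```text
time_s: 10.65
position: [581.5, 162.8, 66.6]
orientation: [-0.012, -3.14, 0.001]
contact_force: [-0.2, 0.8, -0.2]
width: 0.641
grasp_force: 0.0
```

Request:
step_arm(moves=[0.36, 0, 0, -4, 0, 0, 0, 0.36, 0, 0, -6, 0, 0, 0, 0.36, 0, 0, -6, 0, 0, 0, 0.5, 0, 0, -6, 0, 0, 0, 0.5, 0, 0, -6, 0, 0, 0])

```text
time_s: 11.28
position: [581.6, 162.7, 350.1]
orientation: [0.013, 3.14, 0.001]
contact_force: [0.9, -0.1, -0.5]
width: 0.499
grasp_force: 0.0
```

```bash
python3 - <<'E'
from h import *
g=save('wrist','wrist6'); t=save('top','top6');sc=save('scene','scene6'); s=observe(); print(s['position'],s['orientation'])
h=cv2.cvtColor(g['color'],cv2.COLOR_RGB2HSV); m=cv2.inRange(h,np.array((45,50,40)),np.array((85,255,255)))
n,l,st,c=cv2.connectedComponentsWithStats(m)
for i in range(1,n):
    if st[i,4]>150: print(st[i],c[i],onz(g,c[i],93))
a=np.linspace(0,6.28,60);P=proj(g,np.c_[582+23*np.cos(a),163+23*np.sin(a),93+0*a]);print(P.min(0),P.max(0))
E
```

```text
[583.539 163.045 351.649] [0.013 3.133 0.005]
[ 294  182   42   42 1338] [314.285 202.374] [580.461 164.131  93.   ]
[292.534 182.964] [334.012 224.058]
```

The bottle stands in the cup: its cap is a 42 px circle where expected. Next I go over and behind the lid to see the bolt.

```bash
python3 - <<'E'
from h import *
H=head(89.5);K=head(89.5,[-0.6,0,0])
plan([((540,330,390),H,3),((490,480,380),H,3),((480,520,240),K,4)],((582,163,350),H))
E
```

```text
[ 1.45  5.55 -1.33] [0. 0. 0.]
[ 1.45  5.55 -1.33] [0. 0. 0.]
[ 1.45  5.55 -1.33] [0. 0. 0.]
-- [540. 330. 390.] 3
[1.71 4.99 0.33] [0. 0. 0.]
[1.71 4.99 0.33] [0. 0. 0.]
[1.71 4.99 0.33] [0. 0. 0.]
-- [490. 480. 380.] 3
[0.26 1.   3.5 ] [ 0.15  -0.001  0.   ]
[0.26 1.51 3.31] [ 0.15  -0.001  0.   ]
[0.27 1.99 3.05] [ 0.15  -0.001  0.   ]
[0.27 2.42 2.72] [ 0.15  -0.001  0.   ]
-- [480. 520. 240.] 4
```

Request:
step_arm(moves=[0.5, 1.45, 5.55, -1.33, 0, 0, 0, 0.5, 1.45, 5.55, -1.33, 0, 0, 0, 0.5, 1.45, 5.55, -1.33, 0, 0, 0, 0.5, 1.7, 5, 0.33, 0, 0, 0, 0.5, 1.7, 5, 0.33, 0, 0, 0])

```text
time_s: 12.05
position: [505.4, 431.2, 378.8]
orientation: [-0.013, -3.14, 0.002]
contact_force: [0.6, 0.0, 0.1]
width: 0.5
grasp_force: 0.0
```

Request:
step_arm(moves=[0.7, 1.7, 5, 0.33, 0, 0, 0, 0.9, 0.26, 1, 3.5, 0.15, 0, 0, 1, 0.26, 1.5, 3.3, 0.15, 0, 0, 1, 0.27, 2, 3.05, 0.15, 0, 0, 1, 0.27, 2.4, 2.7, 0.15, 0, 0])

```text
time_s: 12.68
position: [479.2, 520.2, 235.5]
orientation: [-0.011, -2.996, 0.936]
contact_force: [0.5, 0.8, 0.8]
width: 0.011
grasp_force: 0.0
```

Request:
step_arm(moves=[1, 0, 0, 0, 0, 0, 0, 1, 0, 0, 0, 0, 0, 0, 1, 0, 0, 0, 0, 0, 0, 1, 0, 0, 0, 0, 0, 0, 1, 0, 0, 0, 0, 0, 0])

```text
time_s: 13.3
position: [480.3, 519.9, 239.8]
orientation: [-0.014, -3.002, 0.922]
contact_force: [0.2, 0.5, 0.4]
width: 0.004
grasp_force: 0.0
```

```bash
python3 - <<'E'
from h import *
g=save('wrist','wrist7'); t=save('top','top7'); sc=save('scene','scene7'); s=observe(); print(s['position'],s['orientation'])
f=lambda x:cv2.resize(x,(280,280),interpolation=cv2.INTER_CUBIC)
W=cv2.resize(g['color'],(640,480))[:320,:520]
b=np.hstack([f(t['color'][160:310,90:240]),f(load('scene6')['color'][105:255,145:295])])
W=np.hstack([W,np.zeros((320,40,3),np.uint8)])
cv2.imwrite('pics/c7.png',np.vstack([W,b])[:,:,::-1])
E
```

```text
[479.795 520.037 237.738] [-0.012 -3.     0.926]
```

View pics/c7.png

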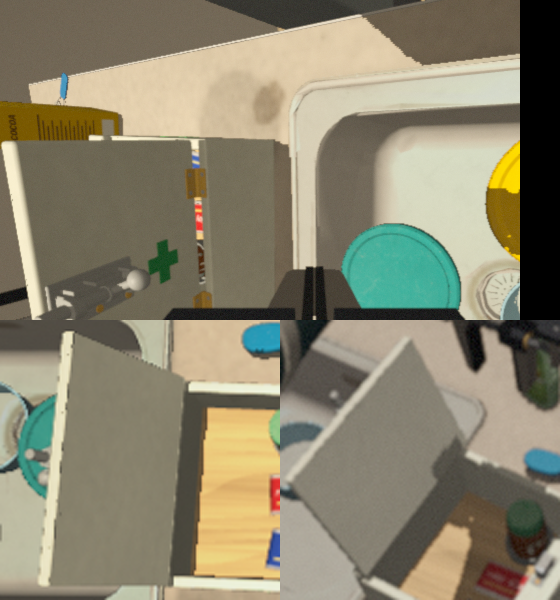

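The wrist view shows the bolt on the lid's outer face, with the ball at (136,279). The ball is also visible in the top view at about (109,232), sticking off the lid. I'll triangulate it.

```bash
python3 - <<'E'
from h import *
g=load('wrist7');t=load('top7')
B=tri((g,(136,279)),(t,(108.8,232.3))); print('ball',B,'reproj',proj(g,B),proj(t,B))
# lid free-edge outer corner near robot: wrist (18,142), top crop lid corner bottom-left (45,583)->
f=lambda x,y:(90+x*150/280,160+(y-320)*150/280)
print('corner near',tri((g,(5,143)),(t,f(42,583))),tri((g,(18,142)),(t,f(42,583))))
print('corner far(top+scene)',tri((t,f(65,331)),(load('scene7'),(145+(405-280)*150/280,105+(340-320)*150/280))))
def Q(th,h=(288,114)):
    u=np.array([0,-np.cos(th),np.sin(th)]);n=np.array([0,np.sin(th),np.cos(th)])
    return u,n,np.array([513,*h])
for th in (1.75,1.85,1.95):
    u,n,H=Q(th); d=B-H; print(th,d@u,d@n+2, 'edge',proj(g,[H+177*u-2*n+[-111,0,0],H+177*u-14*n+[-111,0,0],H-2*n+[-111,0,0]]),proj(t,[H+177*u-14*n+[-111,0,0]]))
cv2.imwrite('pics/c7b.png',cv2.resize(g['color'][220:320,0:180][:,:,::-1],(792,440),interpolation=cv2.INTER_CUBIC))
E
```

```text
ball [519.223 363.669 236.224] reproj [[136.101 295.763]] [[110.644 239.087]]
corner near [413.491 329.7   286.103] [413.187 332.459 280.375]
corner far(top+scene) [638.007 332.675 269.202]
1.75 133.75403094120256 54.67122776542174 edge [[-11.013 125.728]
 [-22.454 126.219]
 [190.554 132.195]] [[125.775 309.257]]
1.85 138.34416653602779 41.05496911775641 edge [[  7.996 125.011]
 [ -6.356 125.453]
 [190.426 132.19 ]] [[115.422 309.145]]
1.95 141.5520129493265 27.048486128522864 edge [[ 31.163 124.383]
 [ 14.119 124.758]
 [190.315 132.185]] [[105.918 309.008]]
```

View pics/c7b.png

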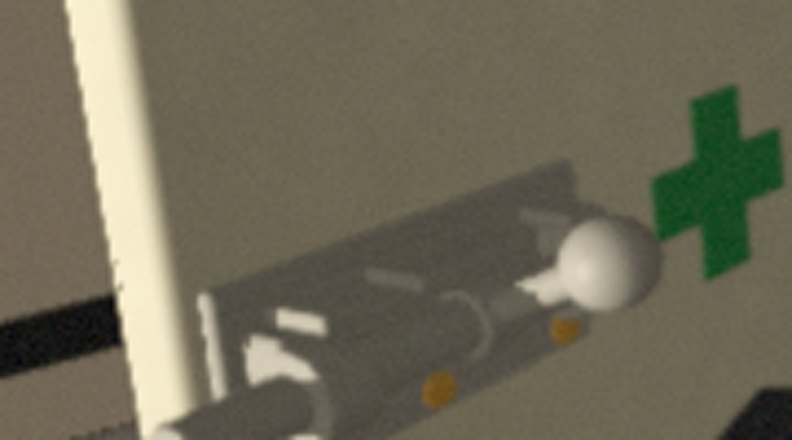

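The crop shows the ball at wrist (136,279), standing square off the lid. The rod tip at (37,319) reaches past the lid edge, so the bolt is out. I'll lead the lid partway down first, then draw the bolt from above.

```bash
python3 - <<'E'
from h import *
K=head(89.5,[-0.6,0,0])
def P(th,r,d): return (450,288-r*np.cos(th)+d*np.sin(th),114+r*np.sin(th)+d*np.cos(th))
s=observe();st=(np.array([480,520,239.]),Ro.from_rotvec(s['orientation']).as_matrix())
w=[((450,430,245),K,2),(P(1.85,150,35),K,2),(P(1.8,150,12),K,1)]
for th in (1.65,1.5,1.35,1.2,1.05): w.append((P(th,150,12),K,1))
for i,th in enumerate((.9,.8,.7,.62,.55)): w.append((P(th,150,12),head(89.5,[-.6+.12*(i+1),0,0]),1))
plan(w,st)
E
```

```text
[ 1.46 -3.9   2.3 ] [ 0.001 -0.002  0.001]
[ 1.46 -3.9   2.29] [ 0.001 -0.002  0.001]
-- [450. 430. 245.] 2
[-0.03 -2.87  1.75] [0. 0. 0.]
[-0.03 -2.87  1.75] [0. 0. 0.]
-- [450.    362.983 248.546] 2
[-0.03 -2.91  0.92] [ 0. -0.  0.]
-- [450.    333.766 257.351] 1
[-0.02 -2.11  0.81] [0. 0. 0.]
-- [450.    311.831 262.58 ] 1
[-0.02 -1.96  1.11] [ 0. -0.  0.]
-- [450.    289.359 264.473] 1
[-0.02 -1.77  1.39] [ 0. -0. -0.]
-- [450.    266.858 262.987] 1
[-0.01 -1.55  1.64] [ 0. -0. -0.]
-- [450.    244.831 258.154] 1
[-0.01 -1.28  1.86] [ 0. -0. -0.]
-- [450.    223.773 250.084] 1
[-0.01 -0.99  2.03] [-0.12   0.001 -0.   ]
-- [450.    204.158 238.958] 1
[-0.01 -0.65  1.35] [-0.12   0.001 -0.   ]
-- [450.    192.102 229.964] 1
[-0.01 -0.68  1.34] [-0.12   0.001  0.   ]
-- [450.    181.004 219.811] 1
[-0.01 -0.58  1.06] [-0.12   0.001 -0.   ]
-- [450.    172.891 210.922] 1
[-0.   -0.55  0.9 ] [-0.12   0.001  0.   ]
-- [450.    166.394 202.633] 1
```

Request:
step_arm(moves=[1, 1.46, -3.9, 2.3, 0, 0, 0, 1, 1.46, -3.9, 2.3, 0, 0, 0, 1, 0, -2.87, 1.75, 0, 0, 0, 1, 0, -2.87, 1.75, 0, 0, 0, 1, 0, -2.9, 0.92, 0, 0, 0])

```text
time_s: 14.08
position: [448.7, 332.7, 255.1]
orientation: [-0.012, -2.999, 0.927]
contact_force: [-0.2, 2.5, -2.9]
width: 0.005
grasp_force: 1.7
```

Request:
step_arm(moves=[1, 0, -2.11, 0.81, 0, 0, 0, 1, 0, -1.96, 1.11, 0, 0, 0, 1, 0, -1.77, 1.39, 0, 0, 0, 1, 0, -1.55, 1.64, 0, 0, 0, 1, 0, -1.28, 1.86, 0, 0, 0])

```text
time_s: 14.7
position: [447.9, 224.2, 248.0]
orientation: [-0.011, -3.001, 0.924]
contact_force: [-0.4, 2.3, -0.8]
width: 0.005
grasp_force: 0.8
```

Request:
step_arm(moves=[1, 0, -1, 2.03, -0.12, 0, 0, 1, 0, -0.65, 1.35, -0.12, 0, 0, 1, 0, -0.68, 1.34, -0.12, 0, 0, 1, 0, -0.58, 1.06, -0.12, 0, 0, 1, 0, -0.55, 0.9, -0.12, 0, 0])

```text
time_s: 15.32
position: [448.1, 166.2, 201.2]
orientation: [0.012, 3.14, 0.007]
contact_force: [-1.4, 1.0, -0.3]
width: 0.006
grasp_force: 0.3
```

```bash
python3 - <<'E'
from h import *
g=save('wrist','wrist8'); t=save('top','top8'); sc=save('scene','scene8'); s=observe(); print(s['position'],s['orientation'])
W=g['color'][0:330,140:560]
T=cv2.resize(t['color'][180:320,180:320],(380,330),interpolation=cv2.INTER_CUBIC)
S=cv2.resize(sc['color'][150:300,170:330],(360,270),interpolation=cv2.INTER_CUBIC)
o=np.zeros((600,800,3),np.uint8); o[:330,:420]=W; o[:330,420:]=T; o[330:,:360]=S
cv2.imwrite('pics/c8.png',o[:,:,::-1])
E
```

```text
[447.786 164.47  200.965] [ 0.019  3.142 -0.002]
```

Request:
step_arm(moves=[1, 0, 0, -5, 0, 0, 0, 1, 0, 0, -5, 0, 0, 0, 0.8, -3, 0.6, -3, 0, 0, 0, 0.5, -4.5, 0.6, 0, 0, 0, 0, 0.5, -4, 0.6, 0, 0, 0, 0])

```text
time_s: 16.1
position: [564.1, 185.9, 331.5]
orientation: [0.008, 3.14, -0.002]
contact_force: [0.3, -0.1, 0.3]
width: 0.304
grasp_force: 0.0
```

Request:
step_arm(moves=[0.5, 0, 0, 0, 0, 0, 0, 0.5, 0, 0, 0, 0, 0, 0, 0.5, 0, 0, 0, 0, 0, 0, 0.5, 0, 0, 0, 0, 0, 0, 0.5, 0, 0, 0, 0, 0, 0])

```text
time_s: 16.73
position: [562.6, 183.4, 331.1]
orientation: [0.012, 3.141, 0.001]
contact_force: [-0.8, -0.3, 0.2]
width: 0.499
grasp_force: 0.0
```

```bash
python3 - <<'E'
from h import *
g=save('wrist','wrist9'); t=save('top','top9'); sc=save('scene','scene9'); s=observe(); print(s['position'],s['orientation'])
p=proj(g,[513,188,218])[0]; print('pred ball wrist',p,'top',proj(t,[513,188,218]),'scene',proj(sc,[513,188,218]))
W=cv2.resize(g['color'][30:330,110:510],(520,390),interpolation=cv2.INTER_CUBIC)
T=cv2.resize(t['color'][180:320,190:302],(280,350),interpolation=cv2.INTER_CUBIC)
S=cv2.resize(sc['color'][160:300,170:330],(240,210),interpolation=cv2.INTER_CUBIC)
o=np.zeros((600,800,3),np.uint8); o[:390,:520]=W; o[:350,520:]=T; o[390:,:240]=S
cv2.imwrite('pics/c9.png',o[:,:,::-1])
E
```

```text
[562.764 183.274 330.88 ] [0.013 3.141 0.   ]
pred ball wrist [318.612 166.463] top [[215.082 244.284]] scene [[244.073 198.246]]
```

View pics/c9.png

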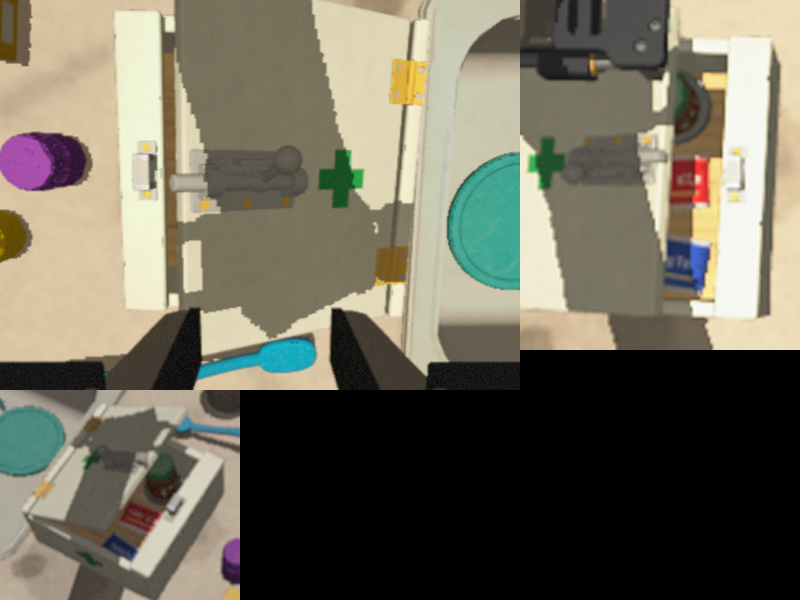

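The last picture shows (wrist pixels):
- ball at (331.5,151.5)
- rod tip at (242,171), past the lid edge
- keeper at about (221,163)

In the top view the ball is at (211,249) and the tip at (248,243). Triangulating.

```bash
python3 - <<'E'
from h import *
g=load('wrist9');t=load('top9')
f=lambda x,y:(110+x/1.3,30+y/1.3); k=lambda x,y:(190+(x-520)/2.5,180+y/2.5)
B=tri((g,f(288,158)),(t,k(573,172)));Tp=tri((g,f(172,183)),(t,k(665,157)))
print('ball',B,proj(g,B)-f(288,158),proj(t,B)-k(573,172)); print('tip',Tp,proj(t,Tp)-k(665,157))
print('keeper top',onz(g,f(145,170),135),onz(t,k(735,167),135))
print('rail corners',[onz(g,f(*a),112).round(1) for a in ((115,12),(160,12),(125,308),(166,305))])
for z in (210,215,220,225,230): print(z,onz(g,f(288,158),z),onz(t,k(573,172),z))
for th in (.4,.45,.5,.55,.6):
    u=np.array([0,-np.cos(th),np.sin(th)]);n=np.array([0,np.sin(th),np.cos(th)]);H=np.array([513,288,114])
    P=[H+a*u+41*n for a in (110,120,130,140)]; print(th,(proj(g,P)-f(288,158)).round(1).tolist(),'edge',(proj(g,[H+177*u-2*n])-f(179,180)).round(1).tolist(), (proj(g,[H+180*u+9*n])-f(172,183)).round(1).tolist())
E
```

```text
ball [504.305 197.036 210.656] [[-0.776  2.139]] [[-0.349  0.861]]
tip [516.368 131.684 210.927] [[-0.024  0.164]]
keeper top [512.144  99.184 135.   ] [518.233  91.158 135.   ]
rail corners [array([403.5,  79.8, 112. ]), array([403.8, 111.5, 112. ]), array([622.6,  70.6, 112. ]), array([620.4, 103.8, 112. ])]
210 [502.797 197.631 210.   ] [505.901 196.648 210.   ]
215 [502.671 197.405 215.   ] [505.368 195.324 215.   ]
220 [502.546 197.18  220.   ] [504.835 194.001 220.   ]
225 [502.421 196.955 225.   ] [504.303 192.677 225.   ]
230 [502.295 196.73  230.   ] [503.77  191.354 230.   ]
0.4 [[5.5, 12.9], [-6.2, 13.3], [-18.2, 13.7], [-30.5, 14.1]] edge [[-8.3, -4.1]] [[-3.7, -5.6]]
0.45 [[11.3, 13.1], [-0.2, 13.6], [-12.1, 14.0], [-24.2, 14.5]] edge [[-5.7, -3.6]] [[-0.2, -5.1]]
0.5 [[17.4, 13.4], [6.2, 13.9], [-5.4, 14.4], [-17.4, 14.9]] edge [[-2.4, -3.0]] [[4.0, -4.5]]
0.55 [[23.9, 13.6], [13.0, 14.2], [1.7, 14.7], [-9.9, 15.3]] edge [[1.6, -2.5]] [[9.0, -3.9]]
0.6 [[30.7, 13.8], [20.3, 14.4], [9.4, 15.0], [-1.8, 15.6]] edge [[6.4, -1.9]] [[14.8, -3.3]]
```

The lid is at about 0.5 rad. The ball is at (503,196.5,213) with the knob about 0.45 rad off square, the tip is about 7 mm beyond the lid edge, and the box yaw is about −0.037. I'll pinch the ball with the tool square to the lid.

```bash
cat >> h.py <<'E'
C=np.array([513,187.3,0.]);PS=-0.037;RB=Ro.from_rotvec([0,0,PS]).as_matrix()
HI=C+RB@np.array([0,101,114.])
def own(p): return RB.T@(np.array(p)-C)
def lidR(th,ro=0): # tool pose square to lid at angle th, tool y along own +y; ro = swing about bolt axis
    return RB@Ro.from_rotvec([-th,0,0]).as_matrix()@Ro.from_rotvec([0,ro,0]).as_matrix()@head(90)
def rotl(p,dth): # rotate world p about hinge, closing by dth
    a=RB@np.array([1.,0,0]); return HI+Ro.from_rotvec(a*dth).apply(np.array(p)-HI)
E
python3 - <<'E'
from h import *
th=.5;R=lidR(th); b=np.array([503,196.5,213.]); z=R[:,2]; print(z,R[:,1])
plan([(b+14*z-z*65,R,4),(b+14*z,R,3)])
E
```

```text
[-0.018 -0.479 -0.878] [ 0.032  0.877 -0.479]
[1.48 0.93 1.83] [0.125 0.002 0.007]
[1.48 1.14 1.7 ] [0.125 0.002 0.007]
[1.49 1.33 1.55] [0.125 0.002 0.007]
[1.5  1.51 1.37] [0.125 0.002 0.007]
-- [503.904 220.934 257.757] 4
[0.   0.   2.17] [ 0. -0.  0.]
[0.   0.   2.17] [ 0. -0.  0.]
[0.   0.   2.17] [ 0. -0.  0.]
-- [502.752 189.793 200.714] 3
```

Request:
step_arm(moves=[0.5, 1.48, 0.93, 1.83, 0.125, 0.002, 0.007, 0.5, 1.48, 1.14, 1.7, 0.125, 0.002, 0.007, 0.5, 1.49, 1.33, 1.55, 0.125, 0.002, 0.007, 0.5, 1.5, 1.51, 1.37, 0.125, 0.002, 0.007, 0.5, 0, 0, 0, 0, 0, 0], grip_force=15)

```text
time_s: 17.5
position: [501.5, 224.4, 254.5]
orientation: [-0.043, -3.03, 0.778]
contact_force: [0.0, 0.5, -0.3]
width: 0.498
grasp_force: 0.0
```

Request:
step_arm(moves=[0.5, 0, 0, 2, 0, 0, 0, 0.5, 0, 0, 2, 0, 0, 0, 0.5, 0, 0, 1.5, 0, 0, 0, 0.5, 0, 0, 1, 0, 0, 0, 0.5, 0, 0, 0, 0, 0, 0])

```text
time_s: 18.12
position: [502.8, 189.3, 200.4]
orientation: [-0.057, -3.033, 0.775]
contact_force: [-0.7, 0.1, -0.2]
width: 0.5
grasp_force: 0.0
```

Request:
step_arm(moves=[0.6, 0, 0, 0, 0, 0, 0, 0.7, 0, 0, 0, 0, 0, 0, 0.8, 0, 0, 0, 0, 0, 0, 0.9, 0, 0, 0, 0, 0, 0, 0.9, 0, 0, 0, 0, 0, 0])

```text
time_s: 18.75
position: [502.9, 189.7, 200.7]
orientation: [-0.056, -3.034, 0.775]
contact_force: [0.1, -1.5, 1.2]
width: 0.159
grasp_force: 15.0
```

The ball is gripped (reading 14.6 mm). Drawing the bolt back.

Request:
step_arm(moves=[0.9, 0, 0.3, 0, 0, 0, 0, 0.9, 0, 0.3, 0, 0, 0, 0, 0.9, 0, 0.2, 0, 0, 0, 0, 0.9, 0, 0.2, 0, 0, 0, 0, 0.9, 0, 0, 0, 0, 0, 0])

```text
time_s: 19.38
position: [503.1, 198.2, 195.5]
orientation: [-0.056, -3.033, 0.776]
contact_force: [0.7, -3.7, -1.9]
width: 0.153
grasp_force: 15.0
```

Request:
step_arm(moves=[0.9, 0, 0.2, 0, 0, 0, 0, 0.9, 0, 0.2, 0, 0, 0, 0, 0.9, 0, 0.1, 0, 0, 0, 0, 0.9, 0, 0, 0, 0, 0, 0, 0.9, 0, 0, 0, 0, 0, 0])

```text
time_s: 20.0
position: [503.3, 198.5, 195.2]
orientation: [-0.061, -3.029, 0.785]
contact_force: [-1.2, -10.3, 8.3]
width: 0.158
grasp_force: 15.0
```

The first 10 mm slid, then it reached its stop at 13 N, so the bolt is fully back. Now I swing the lid down about its hinge in the same grasp.

```bash
python3 - <<'E'
from h import *
p=np.array([503.2,198.3,195.3]); R=lidR(.5); w=[]
for i in range(1,11): w.append((rotl(p,.05*i),lidR(.5-.05*i),1))
plan(w,(p,R))
E
```

```text
[-0.   -0.13  0.59] [-0.05  0.   -0.  ]
-- [503.054 194.352 190.682] 1
[ 0.   -0.13  0.59] [-0.05  0.    0.  ]
-- [502.916 190.64  185.872] 1
[ 0.   -0.13  0.59] [-0.05  0.   -0.  ]
-- [502.788 187.173 180.882] 1
[ 0.   -0.13  0.59] [-0.05  0.   -0.  ]
-- [502.669 183.959 175.726] 1
[-0.   -0.13  0.59] [-0.05  0.    0.  ]
-- [502.56  181.007 170.415] 1
[ 0.   -0.13  0.59] [-0.05  0.   -0.  ]
-- [502.461 178.324 164.963] 1
[-0.   -0.13  0.59] [-0.05  0.    0.  ]
-- [502.371 175.917 159.383] 1
[ 0.   -0.13  0.59] [-0.05  0.   -0.  ]
-- [502.293 173.791 153.691] 1
[-0.   -0.13  0.59] [-0.05  0.   -0.  ]
-- [502.225 171.952 147.898] 1
[ 0.   -0.13  0.59] [-0.05  0.    0.  ]
-- [502.167 170.405 142.022] 1
```

Request:
step_arm(moves=[0.9, 0, -0.4, 0, 0, 0, 0, 0.9, 0, -0.13, 0.59, -0.05, 0, 0, 0.9, 0, -0.13, 0.59, -0.05, 0, 0, 0.9, 0, -0.13, 0.59, -0.05, 0, 0, 0.9, 0, -0.13, 0.59, -0.05, 0, 0])

```text
time_s: 20.62
position: [502.4, 184.3, 176.5]
orientation: [-0.058, -3.099, 0.467]
contact_force: [-1.9, -3.6, 3.7]
width: 0.162
grasp_force: 15.0
```

Request:
step_arm(moves=[0.9, 0, -0.13, 0.59, -0.05, 0, 0, 0.9, 0, -0.13, 0.59, -0.05, 0, 0, 0.9, 0, -0.13, 0.59, -0.05, 0, 0, 0.9, 0, -0.13, 0.59, -0.05, 0, 0, 0.9, 0, 0, 0, 0, 0, 0])

```text
time_s: 21.25
position: [502.2, 173.6, 154.1]
orientation: [-0.061, -3.134, 0.157]
contact_force: [0.5, -6.0, -2.9]
width: 0.155
grasp_force: 15.0
```

Request:
step_arm(moves=[0.9, 0, -0.13, 0.59, -0.05, 0, 0, 0.9, 0, -0.13, 0.59, -0.05, 0, 0, 0.9, 0, 0, 0, 0, 0, 0, 0.9, 0, 0, 0.2, 0, 0, 0, 0.9, 0, 0, 0, 0, 0, 0])

```text
time_s: 21.88
position: [501.9, 169.6, 140.6]
orientation: [-0.058, -3.139, 0.006]
contact_force: [-0.8, -8.7, 2.3]
width: 0.156
grasp_force: 15.0
```

```bash
python3 - <<'E'
from h import *
t=save('top','top10'); sc=save('scene','scene10'); g=save('wrist','wrist10'); s=observe(); print(s['position'],s['orientation'],s['contact_force'],s['moment'])
E
```

```text
[501.901 169.649 140.618] [-0.057 -3.139  0.006] [ 0.29  -9.732  1.815] [-2.059  0.248 -0.019]
```

Request:
step_arm(moves=[0.9, 0, -0.2, 0.2, 0, 0, 0, 0.9, 0, 0, 0, 0, 0, 0, 0.9, 0, 0, 0.2, 0, 0, 0, 0.9, 0, 0, 0, 0, 0, 0, 0.9, 0, 0, 0, 0, 0, 0])

```text
time_s: 22.65
position: [501.7, 168.3, 136.7]
orientation: [-0.057, -3.139, 0.005]
contact_force: [-1.4, -8.0, 2.5]
width: 0.159
grasp_force: 15.0
```

Request:
step_arm(moves=[0.9, 0, -0.2, 0.2, 0, 0, 0, 0.9, 0, 0, 0, 0, 0, 0, 0.9, 0, 0, 0.2, 0, 0, 0, 0.9, 0, 0, 0, 0, 0, 0, 0.9, 0, 0, 0, 0, 0, 0])

```text
time_s: 23.28
position: [501.3, 167.3, 133.1]
orientation: [-0.056, -3.139, 0.003]
contact_force: [-3.6, -5.5, 6.9]
width: 0.158
grasp_force: 15.0
```

```bash
python3 - <<'E'
from h import *
g=save('wrist','wrist11'); t=save('top','top11'); s=observe(); print(s['position'],s['contact_force'])
def W(o): return C+RB@np.array(o,float)
for ox in (-80,-55):
    for nm,im in (('w',g),('t',t)):
        P=proj(im,[W((ox,-113,112)),W((ox,-79,112)),W((ox,-76,112)),W((ox,-76,121)),W((ox,-40,112))]); print(ox,nm,P.round(1).tolist())
        r=int(round(P[2][1])); c=int(P[2][0]); 
        gr=cv2.cvtColor(im['color'],cv2.COLOR_RGB2GRAY)
        for rr in (r-4,r,r+4): print(rr,c-14,gr[rr,c-14:c+14].tolist())
E
```

```text
[501.29  167.308 133.145] [-3.419 -6.566  7.208]
-80 w [[118.8, 137.2], [190.0, 137.3], [196.3, 137.3], [190.4, 137.0], [271.6, 137.3]]
133 182 [218, 213, 206, 194, 181, 160, 127, 97, 79, 76, 70, 69, 71, 106, 164, 195, 209, 217, 217, 218, 218, 219, 218, 218, 219, 216, 218, 219]
137 182 [218, 215, 208, 197, 185, 168, 137, 105, 80, 75, 72, 70, 69, 87, 157, 193, 208, 216, 217, 218, 218, 218, 217, 217, 219, 218, 218, 219]
141 182 [219, 217, 212, 200, 189, 173, 147, 115, 89, 74, 76, 72, 68, 87, 160, 191, 204, 214, 218, 217, 218, 217, 217, 218, 217, 218, 220, 218]
-80 t [[283.6, 293.7], [266.3, 293.0], [264.7, 292.9], [264.1, 292.8], [246.4, 292.1]]
289 250 [124, 123, 123, 123, 122, 123, 122, 234, 245, 245, 245, 245, 245, 245, 245, 244, 209, 116, 173, 238, 245, 245, 245, 245, 245, 245, 245, 245]
293 250 [125, 125, 125, 125, 123, 123, 123, 124, 234, 245, 245, 245, 245, 245, 245, 241, 182, 102, 219, 243, 245, 244, 245, 245, 245, 245, 245, 245]
297 250 [125, 126, 126, 126, 124, 124, 123, 123, 124, 234, 245, 245, 245, 245, 245, 238, 168, 94, 226, 244, 245, 245, 245, 245, 245, 245, 245, 245]
-5
[... 347 characters left out ...]
217, 218, 218, 218, 218]
194 185 [219, 219, 218, 211, 202, 191, 175, 146, 113, 81, 76, 75, 71, 71, 87, 160, 197, 210, 215, 218, 218, 216, 218, 218, 219, 219, 218, 218]
-55 t [[284.3, 280.9], [267.0, 280.1], [265.5, 280.0], [264.8, 279.9], [247.2, 279.3]]
276 251 [120, 121, 122, 123, 123, 124, 233, 245, 245, 245, 245, 245, 245, 245, 245, 242, 186, 91, 217, 243, 245, 245, 245, 245, 245, 245, 245, 245]
280 251 [121, 123, 123, 123, 124, 234, 245, 245, 245, 245, 245, 245, 245, 245, 245, 237, 166, 100, 190, 240, 245, 245, 245, 245, 245, 245, 245, 245]
284 251 [123, 123, 123, 122, 122, 234, 245, 245, 245, 245, 245, 245, 245, 245, 245, 229, 146, 118, 233, 244, 244, 244, 245, 245, 245, 245, 245, 245]
```

The wrist profile shows the lid–rail gap at columns 189–196. Predictions for the lid edge are 196.3 flush and 190.4 if raised 9 mm, so the lid is shut. Now I slide the bolt home.

Request:
step_arm(moves=[0.9, 0, -0.6, 0, 0, 0, 0, 0.9, 0, -0.6, 0, 0, 0, 0, 0.9, 0, -0.6, 0, 0, 0, 0, 0.9, 0, -0.5, 0, 0, 0, 0.9, 0, 0, 0, 0, 0, 0])

```text
$.moves: bad value
```

Request:
step_arm(moves=[0.9, 0, -0.6, 0, 0, 0, 0, 0.9, 0, -0.6, 0, 0, 0, 0, 0.9, 0, -0.6, 0, 0, 0, 0, 0.9, 0, -0.5, 0, 0, 0, 0, 0.9, 0, 0, 0, 0, 0, 0])

```text
time_s: 24.0
position: [501.1, 146.1, 133.4]
orientation: [-0.055, -3.141, -0.002]
contact_force: [-4.0, 0.6, 7.4]
width: 0.157
grasp_force: 15.0
```

Request:
step_arm(moves=[0.9, 0, -0.3, 0, 0, 0, 0, 0.9, 0, -0.3, 0, 0, 0, 0, 0.9, 0, -0.3, 0, 0, 0, 0, 0.9, 0, -0.2, 0, 0, 0, 0, 0.9, 0, 0, 0, 0, 0, 0])

```text
time_s: 24.62
position: [500.7, 135.5, 133.4]
orientation: [-0.054, -3.141, -0.003]
contact_force: [-2.7, 1.6, 6.2]
width: 0.157
grasp_force: 15.0
```

Request:
step_arm(moves=[0.9, 0, -0.2, 0, 0, 0, 0, 0.9, 0, -0.2, 0, 0, 0, 0, 0.9, 0, -0.2, 0, 0, 0, 0, 0.9, 0, 0, 0, 0, 0, 0, 0.9, 0, 0, 0, 0, 0, 0])

```text
time_s: 25.25
position: [501.1, 133.5, 133.7]
orientation: [0.05, 3.139, 0.01]
contact_force: [-1.7, 10.2, 4.0]
width: 0.16
grasp_force: 15.0
```

The bolt stopped at 33.8 mm with 10 N, so it's fully home. I release just a little because the keeper is close, rise, shut the fingers, and push the ball down along its arc.

Request:
step_arm(moves=[0.9, 0, 0.2, 0, 0, 0, 0, 0.78, 0, 0, 0, 0, 0, 0, 0.77, 0, 0, 0, 0, 0, 0, 0.77, 0, 0, -1.5, 0, 0, 0, 0.77, 0, 0, -4, 0, 0, 0])

```text
time_s: 25.88
position: [499.1, 128.7, 186.4]
orientation: [-0.057, -3.136, 0.004]
contact_force: [0.0, 0.4, -0.6]
width: 0.227
grasp_force: 0.0
```

Request:
step_arm(moves=[1, 0, 0, -5, 0, 0, 0, 1, 0, 0, 0, 0, 0, 0, 1, 0, 0, 0, 0, 0, 0, 1, 0, 0, 0, 0, 0, 0, 1, 0, 0, 0, 0, 0, 0])

```text
time_s: 26.5
position: [500.0, 129.1, 236.4]
orientation: [-0.058, -3.138, 0.002]
contact_force: [-0.0, 0.0, 0.1]
width: 0.006
grasp_force: 0.0
```

```bash
python3 - <<'E'
from h import *
g=save('wrist','wrist12'); s=observe(); print(s['position'],s['orientation'],s['contact_force'])
def W(o): return C+RB@np.array(o,float)
oy=own([501,133.5,0])[1]; print('own y',oy)
for a in (0,.2,.4,.6,.8): print(a,proj(g,W((-32*np.sin(a),oy,123+32*np.cos(a)))).round(1))
gr=cv2.cvtColor(g['color'],cv2.COLOR_RGB2GRAY)
c=proj(g,W((-12,oy,153)))[0].astype(int)
print(c); print(cv2.resize(gr[c[1]-36:c[1]+44,c[0]-40:c[0]+40],(27,27),interpolation=cv2.INTER_AREA))
print('circles',cv2.HoughCircles(cv2.resize(gr[c[1]-60:c[1]+60,c[0]-60:c[0]+60],None,fx=2,fy=2),cv2.HOUGH_GRADIENT,1.5,30,param1=80,param2=22,minRadius=16,maxRadius=36))
E
```

```text
[500.159 129.084 236.585] [-0.058 -3.139  0.002] [ 0.269 -0.861  0.677]
own y -54.20707680198671
0 [[319.7 260.4]]
0.2 [[319.7 251.1]]
0.4 [[319.7 241.7]]
0.6 [[319.6 232.5]]
0.8 [[319.6 224.3]]
[319 242]
[[111 104  86  87 101 107 107 107 107 108 108 108 108 108 107 108 108 108
  108 106 107 107 108 107 107 106 106]
 [110 106  84  84 101 107 107 107 107 107 107 107 107 107 107 108 108 108
  107 106 106 106 106 106 106 105 106]
 [110 106  84  83 102 107 107 107 107 107 107 107 107 108 108 107 108 108
  107 106 106 106 106 105 105 106 106]
 [111 106  84  83 102 106 106 106 107 106 107 106 108 108 108 108 108 108
  106 106 105 106 105 106 105 106 106]
 [110 108  85  80 101 106 106 106 106 107 106 106 107 108 108 107 108 107
  107 106 105 105 105 105 106 106 105]
 [107 108  88  84 101 107 107 107 106 106 106 106 107 106 107 107 106 108
  106 105 105 104 105 106 106 106 106]
 [100 108  86  82 101 107 106 106 107 105 106 106 105 105 105 106 105 104
  105 104 104 105 106 107 107 105 105]
 [102 107  84  81 100  95  85  85  85  83  85  84  85  84  84  84  84  85
   84  83  84  84  86  86  85 
[... 1541 characters left out ...]
50  56  58
   62  69  76  82  81  80  80  80  80]
 [193 219 136  54  50  51  51  52  42  15  15  30  30  12  17  45  51  51
   50  50  53  76  96  96  96  95  96]
 [199 205  78  50  51  50  50  50  39  16  11  35  32  16  15  43  51  50
   51  50  51  57  97 105 102 103 104]
 [219 142  52  51  49  51  51  50  37  16  16  35  35  16  14  40  51  51
   51  50  52  52  76 103 104 103 104]
 [199  71  50  50  49  51  51  50  37  17  16  35  34  15  18  39  51  51
   50  50  50  50  54  95 103 102 103]
 [123  50  50  50  50  51  51  52  35  17  18  37  32  14  14  36  50  51
   50  50  50  52  51  74 102 103 103]]
circles [[[143.25 204.75  31.75]
  [ 81.75 195.75  31.75]
  [ 12.75  96.75  18.1 ]]]
```

The ball is at wrist (321,250), so the knob is only about 0.25 rad over. I'll push it sideways (−x) first, then press from above.

Request:
step_arm(moves=[1, -1.5, 0.2, 1.8, 0, 0, 0, 1, -1.5, 0.2, 1.8, 0, 0, 0, 1, 0, 0, 3, 0, 0, 0, 1, 0, 0, 2.7, 0, 0, 0, 1, 0, 0, 0, 0, 0, 0])

```text
time_s: 27.18
position: [529.0, 131.7, 142.3]
orientation: [-0.058, -3.136, 0.003]
contact_force: [-0.6, 0.3, -0.1]
width: 0.007
grasp_force: 0.0
```

Request:
step_arm(moves=[1, 0.6, 0, 0, 0, 0, 0, 1, 0.6, 0, 0, 0, 0, 0, 1, 0.6, 0, 0, 0, 0, 0, 1, 0.6, 0, 0, 0, 0, 0, 1, 0, 0, 0, 0, 0, 0])

```text
time_s: 27.8
position: [506.1, 133.3, 144.8]
orientation: [-0.057, -3.14, -0.0]
contact_force: [-0.5, -0.0, 0.0]
width: 0.001
grasp_force: 0.0
```

Request:
step_arm(moves=[1, 0.4, 0, 0, 0, 0, 0, 1, 0.4, 0, 0, 0, 0, 0, 1, 0, 0, 0, 0, 0, 0, 1, 0, 0, 0, 0, 0, 0, 1, 0, 0, 0, 0, 0, 0])

```text
time_s: 28.42
position: [498.7, 133.4, 144.5]
orientation: [-0.058, -3.14, 0.0]
contact_force: [-0.7, -0.1, -0.2]
width: 0.005
grasp_force: 0.0
```

Request:
step_arm(moves=[1, -0.3, 0, -3, 0, 0, 0, 1, 0.8, 0, 0, 0, 0, 0, 1, 1, 0, 0, 0, 0, 0, 1, 0, 0, 1, 0, 0, 0, 1, 0, 0, 0, 0, 0, 0])

```text
time_s: 29.05
position: [482.6, 133.7, 163.1]
orientation: [-0.057, -3.138, 0.002]
contact_force: [0.2, -0.7, 0.3]
width: 0.006
grasp_force: 0.0
```

Now I press down from above, going slightly −x.

Request:
step_arm(moves=[1, 0.1, 0, 0.8, 0, 0, 0, 1, 0.1, 0, 0.8, 0, 0, 0, 1, 0.1, 0, 0.6, 0, 0, 0, 1, 0.1, 0, 0.5, 0, 0, 0, 1, 0, 0, 0, 0, 0, 0])

```text
time_s: 29.68
position: [479.5, 134.0, 137.1]
orientation: [-0.057, -3.14, 0.001]
contact_force: [-0.4, 0.9, 0.4]
width: 0.007
grasp_force: 0.0
```

Request:
step_arm(moves=[1, 0, 0, 0.3, 0, 0, 0, 1, 0, 0, 0.2, 0, 0, 0, 1, 0, 0, 0.2, 0, 0, 0, 1, 0, 0, 0, 0, 0, 0, 1, 0, 0, 0, 0, 0, 0])

```text
time_s: 30.3
position: [479.8, 134.2, 130.8]
orientation: [-0.058, -3.141, -0.0]
contact_force: [-2.3, 0.1, 3.4]
width: 0.005
grasp_force: 1.8
```

Request:
step_arm(moves=[1, 0, 0, 0.2, 0, 0, 0, 1, 0, 0, 0, 0, 0, 0, 1, 0, 0, 0.2, 0, 0, 0, 1, 0, 0, 0, 0, 0, 0, 1, 0, 0, 0, 0, 0, 0])

```text
time_s: 30.92
position: [480.1, 134.5, 129.0]
orientation: [-0.058, -3.141, -0.002]
contact_force: [-7.6, -2.3, 23.9]
width: 0.002
grasp_force: 12.2
```

It stopped hard at 24 N with the tip at z≈129, which is where a flat ball's top should be. I'll rise and check with the cameras.

Request:
step_arm(moves=[1, 0, 0, -1, 0, 0, 0, 1, 0, 0, -3, 0, 0, 0, 1, 0, 0, -5, 0, 0, 0, 1, -2, 0, -3, 0, 0, 0, 1, 0, 0, 0, 0, 0, 0])

```text
time_s: 31.55
position: [502.0, 133.6, 248.6]
orientation: [0.059, 3.137, 0.003]
contact_force: [-0.4, -0.7, -0.7]
width: 0.006
grasp_force: 0.0
```

```bash
python3 - <<'E'
from h import *
for _ in range(4): get_image('top')
g=save('wrist','wrist13'); t=save('top','top13'); s=observe(); print(s['position'],s['contact_force'])
def W(o): return C+RB@np.array(o,float)
gr=cv2.cvtColor(g['color'],cv2.COLOR_RGB2GRAY)
for a in (.9,1.2,1.57): print(a,proj(g,W((-32*np.sin(a),-54,123+32*np.cos(a)))).round(1))
c=proj(g,W((-32,-54,123)))[0].astype(int)
print('circles',c,cv2.HoughCircles(cv2.resize(gr[c[1]-50:c[1]+50,c[0]-50:c[0]+50],None,fx=2,fy=2),cv2.HOUGH_GRADIENT,1.5,20,param1=60,param2=18,minRadius=14,maxRadius=28))
print(cv2.resize(gr[c[1]-36:c[1]+36,c[0]-36:c[0]+36],(24,24),interpolation=cv2.INTER_AREA))
# gap
for ox in (-80,60):
    P=proj(g,[W((ox,-79,112)),W((ox,-76,112)),W((ox,-76,121))]); r=int(P[1][1]);k=int(P[1][0]); print(ox,P.round(1).tolist(),k-14,gr[r,k-14:k+12].tolist() if 0<=r<480 else '')
# tip past keeper: sample along the axis
P=proj(g,[W((0,o,123)) for o in (-76,-86,-98,-104,-110,-118)]);print(P.round(0).tolist()); 
x0,x1=int(P[-1][0])-10,int(P[0][0])+6
for r in range(int(P[3][1])-14,int(P[3][1])+15,4): print(r,x0,gr[r,x0:x1:2].tolist())
E
```

```text
[498.669 133.225 245.21 ] [-0.646  0.24  -0.382]
0.9 [[313.9 220.8]]
1.2 [[314.  212.2]]
1.57 [[314.  206.7]]
circles [313 206] [[[107.25 113.25  21.65]
  [131.25 138.75  17.  ]]]
[[104  80  82 105 109 109 108 108 109 110 109 109 110 110 108 108 107 107
  108 108 107 109 109 107]
 [104  83  84 104 109 110 110 108 109 109 109 110 110 109 108 108 107 108
  107 108 108 109 108 109]
 [108  84  85 104 109 110 110 109 108 109 110 110 110 109 108 106 107 107
  107 107 108 109 109 109]
 [111  84  86 103 110 110 110 109 109 108 109 110 109 110 108 108 107 106
  107 106 108 107 109 108]
 [116  84  83 102 108 110 110 109 109 108 108 109 107 109 107 106 107 107
  106 106 108 108 108 109]
 [199  86  80 103 109 108 110 108 108 108 107 107 108 108 107 107 107 107
  105 107 108 109 109 109]
 [205  88  82 101 107 109 108 108 108 107 107 107 107 107 107 108 107 108
  107 108 108 109 108 109]
 [205  90  84 101 107 107 107 108 108 107 107 106 106 106 107 107 107 107
  108 107 109 108 107 108]
 [212 116  85 101 106 107 106 107 108 107 107 107 108 108 106 108 108 107
  108 108 108 108 107 108]
 [215 129  
[... 2640 characters left out ...]
 96, 103]
249 221 [179, 182, 178, 176, 173, 169, 165, 163, 162, 164, 113, 100, 77, 79, 74, 127, 150, 148, 184, 189, 186, 188, 188, 187, 186, 137, 74, 73, 76, 77, 75, 71, 75, 75, 77]
253 221 [179, 178, 177, 175, 172, 169, 168, 164, 164, 165, 124, 94, 80, 82, 80, 148, 177, 164, 183, 185, 184, 187, 188, 187, 186, 139, 116, 80, 82, 84, 78, 77, 79, 85, 79]
257 221 [175, 176, 173, 173, 170, 168, 165, 164, 164, 165, 137, 105, 72, 69, 70, 82, 153, 142, 179, 188, 185, 188, 187, 186, 183, 86, 77, 68, 69, 71, 72, 72, 72, 74, 76]
261 221 [179, 176, 174, 174, 172, 170, 166, 162, 161, 161, 131, 106, 108, 107, 111, 112, 111, 111, 128, 126, 123, 126, 126, 126, 123, 74, 59, 78, 107, 109, 98, 77, 81, 93, 105]
```

The checks agree. The ball lies on the lid side at (315,211) with its stalk in the notch, the rod shows beyond the keeper at (248,253), and the lid gap matches flush. Handing in.

```bash
python3 -c "
from cell import close_job
print(close_job())"
```

```text
the job is handed in; nothing more can be done
None
```

The green-capped tablet bottle is standing in the cup, the lid is shut flush, and the bolt is fully home with its knob turned down flat in the notch. I handed the job in at about 32 s of the 72 s allowed. The jars, carton and mug were not touched at any point.

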